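# Free the fixture's sliding stop and snug it up to the bracket

### The job

Pull up the red plunger knob that locks the blue sliding stop on the welding fixture, give it a quarter turn either way and let it down into its rest notch so that it stays retracted by itself. Then slide the stop up to the steel bracket and on, until the bracket is nipped snugly between the stop and the brass set screw at the far end: press it home firmly enough to feel it go solid, but slowly and gently, without ramming it, and leave the other things alone.

Things in the scene. Friction and masses are not known exactly. Their poses are not given: they have to be found in the camera images.
- fixture: Steel fixture plate 200 (own x) x 460 (own y) x 12 mm, fixed; origin at its underside's centre. Own +y is the way the stop slides towards the bracket. Along its centre line from -y to +y: rail with the blue sliding stop, bracket between two yellow guide strips (14 mm high, 64 mm apart), blue backstop block with brass screw.
- carriage: Blue sliding stop, 64 mm wide, top 52 mm above the table; slides up to 80 mm along the fixture's +y only and stays where left (friction about 4 N). Locked while the plunger is down. Origin on the rail's top (26 mm above the table) under the knob's axis; axes as the fixture's. Stop face at its +y end, yellow push tab at its -y end, 50 mm wide, 12 mm thick.
- push_face (a point): Centre of the flat back face of the yellow push tab, 60 mm above the table, 70 mm behind the knob's axis, looking to the fixture's -y: push here to move the stop to +y. The face is 50 mm wide and flat from 26 (the rail's top) to 69 mm above the table, level with the blue body's back. Axes as the fixture's.
- stop_face (a point): Centre of the stop's front face (36 mm wide, 20 mm high, 39 mm above the table), which meets the bracket's near end. Own +y points at the bracket.
- knob_grip (a point): On the knob's axis, at the height to grip. The knob is a red upright wing bar 12 mm thick (own x, the way to pinch), 36 mm long (own y), 30 mm tall; this point is 10 mm below its top and 20 mm above its foot, where a black disc (radius 13 mm) lies. 98 mm above the table with the plunger down; rises with it.
- plunger (a joint): Lift of the plunger in m: 0 fully down (locked), 0.018 upper end stop. A spring pulls it down: about 6 N at 0, growing by 0.5 N per mm. The knob can turn once the lift passes 0.012 (top of the lands its cross pin must clear); seated in the rest notch it stands at 0.0085.
- knob (a joint): Turn of the knob in rad about the vertical, anticlockwise from above positive: near 0 when locked (wing along the slide direction). Rest notches at +1.571 and -1.571, either serves, each with about 0.11 rad of play either way. End stops at +-1.9. Let go elsewhere, the pin stands on a land (lift 0.012) or falls back.
- bracket: Loose dark steel welded angle bracket, 60 mm wide (own x), 110 mm long (own y), 45 mm tall, about 0.45 kg, flat between the guides with 2 mm clearance a side; origin at its underside's centre. It starts with a gap at both ends; the stop's face has to push it along against the screw, slowly (some 20 mm/s): even a brief knock over 30 N counts as ramming.
- bracket_end (a point): Centre of the bracket's near end face (towards the stop), 38 mm above the table. Axes as the bracket's.
- backstop: Fixed blue block, 60 mm wide, 52 mm tall; origin at its near face's foot. Its brass screw (14 mm diameter, 38 mm above the table) points at the bracket; the tip stands 20 to 55 mm out, set anew each time and not measured: find it by feel. Sliding stop and bracket takes up to about 9 N; at the screw the force climbs steeply. 3 N on the screw is snug, 30 N too much.
- square: Red welding magnet square, L-shaped, 50 mm, 8 mm thick, lying on the fixture plate. Origin at the underside's centre. Not part of the job: leave it alone.
- offcut: Steel tray-like tube offcut 28 x 60 x 28 mm on the fixture plate. Origin at the underside's centre. Not part of the job: leave it alone.
- spare_bracket: Spare bright bracket 60 x 90 x 45 mm on the table. Origin at the underside's centre. Not part of the job: leave it alone.
- hammer: Hammer on the table. Origin at the underside's centre. Not part of the job: leave it alone.
- wrench: Wrench on the table. Origin at the underside's centre. Not part of the job: leave it alone.
- spray_can: Green spray can, 60 mm diameter, 150 mm tall, on the table. Origin at the underside's centre. Not part of the job: leave it alone.
- clamp: Small steel bar clamp, 190 mm, lying on the table. Origin at the underside's centre. Not part of the job: leave it alone.
- tape_case: Yellow tape measure case 65 x 36 x 60 mm on the table. Origin at the underside's centre. Not part of the job: leave it alone.
There are look-alikes about, which are no part of the job. What is shaped like the bracket but purple is not meant.

How it is judged:
By the outcome, as a careful person would: the job done as asked, in the order asked, and still so for the second after the job is handed in, with the robot touching nothing.
It also fails if it takes over 72 s, if anything falls off the work surface, if the arm or the gripper's body presses on something with over 40 N, if the wrist force passes 120 N, or if a joint passes its speed limit or range.

### The arm

A 6-joint arm with a two-finger parallel gripper is mounted at the origin on the work surface. World frame = base frame: x ahead of the robot, y to its left, z up, the work surface at z = 0. Lengths are in mm, angles in rad, forces in N, time in s.
With the tool pointing down it reaches from about 400 to 925 mm from the base axis. Payload 3.4 kg.
Tool frame: the origin (TCP) lies at the very end of the fingers, on their centre line; the grasp point (between the pads) lies 19 mm behind it; z points along the fingers, y is the direction in which the jaws open and shut (so a half turn about z gives the same grasp; the last joint's range is limited). The gripper opens to 85 mm and grips with 20 to 120 N. Pads are 22 mm wide; open, the fingers measure 114 mm over their backs; the gripper's body (76 mm by 85 mm) begins 54 mm behind the grasp point. The pads swing forward as they close: fully open they stand 13 mm farther back than shut.
Start: joints at [-1.266, 0.307, 1.506, -0, 1.328, -0.073], TCP at [212.081, -534.465, 231.305] pointing down, gripper open.
Joint ranges: [-3.12, 3.12], [-1.05, 2.28], [0.14, 2.33], [-1.42, 4.57], [0.1, 2.73], [-2.68, 2.68]. Speed limits (rad/s): [2.57, 2.57, 3.14, 3.14, 3.14, 3.14].

### API

Orientations are given as a unit quaternion [w, x, y, z].
In Python, from plant import movep, servo_line, move_joints, move_gripper, hold, inverse_kinematics, state, camera, Unreachable, hand_in, spot_in, cut_out gives the robot as it stands. Calls block until the motion is done:
- movep(position, orientation): joint-space move of the TCP to a pose.
- servo_line(position, frame=None, rate=150, until_force=None): straight line of the TCP; frame=None keeps the orientation; rate is the mean speed in mm/s. With until_force (N) it stops when the force on the tool has changed by that much, and returns True; else False.
- move_joints(angles): joint-space move.
- move_gripper(opening, strength=None): opening from 0.0 (shut) to 1.0 (fully open); strength is the grip in N (None keeps the last); returns when the fingers have stopped.
- hold(seconds).
- inverse_kinematics(position, orientation): joint angles nearest the present ones, or None.
- state(): the state.
- camera(name): name is "scene" or "top" or "wrist"; returns a dict with "img" (420x560x3 uint8, red, green, blue), "depth" (420x560 float32, mm along the optical axis (not along the pixel's ray), 0 where there is no reading), "fx", "fy", "cx", "cy" (pixels), "R" (3x3) and "t" (3): a world point X has camera coordinates R X + t. Camera axes: x right, y down, z forward; pixel columns grow to the right and rows downward; lengths in mm; the calibration is good to about 2 mm. A picture is of the moment at which its call begins.
A pose or a line that the arm cannot do raises Unreachable and nothing moves.
- hand_in(): hands the job in, once; it reports no verdict.
Trained networks look in a picture, given as the dict that the camera call returned (one of the last four; its "shot" number tells which), for a name from the list of things; names that differ only in an ending like _2 or _b are one class to them, and where a whole thing is asked for, a point or a joint stands for the part that bears it (a point fixed in the world has none). Each returns a list of dicts, best first, with "p" (0 to 1); they miss things now and then, are a little off and sometimes report something else, mostly with a low value. They report only what shows in the picture. A call takes as long as a camera call. They do not tell look-alikes from the thing itself.
- spot_in(picture, thing): "at" ([column, row] in pixels, amid what is visible of it).
- cut_out(picture, thing): "pixels" (420x560 bool, what is visible of it) and "at" ([column, row] in pixels, amid what is visible of it).
The state is a dict: "t": time; "qpos": joint angles; "dq": joint speeds; "joint_efforts": joint torques, N m; "ee_pos": TCP position; "tcp_rot": TCP orientation; "contact_force": force on the tool from outside, world axes, zero at the start; "torque": the same for the moment, N m; "opening": opening from 0.0 (shut) to 1.0 (fully open).
Only numpy, scipy, OpenCV 4.12 (cv2) and the standard library are available. Lean on these libraries where they do the work, as an engineer would, in place of code of your own. Each camera call takes 0.05 s, during which the arm holds its last target.

## Working session

There is one attempt and no reset: what is moved stays moved. The work goes in short steps, each a Python script; the robot and the scene stay as the last script left them, time stands still between calls to the robot, and variables do not carry over. Pictures are saved under pics/ and viewed, and the job is handed in when it is done.

```bash
ls; mkdir -p pics
cat > h.py <<'E'
import numpy as np, cv2
from plant import *
def save(n,im): cv2.imwrite('pics/'+n,cv2.cvtColor(np.ascontiguousarray(im),cv2.COLOR_RGB2BGR))
def w(c,u,v,d=None):
    if d is None:
        p=c['depth'][int(v)-1:int(v)+2,int(u)-1:int(u)+2]; p=p[p>0]; d=np.median(p)
    X=np.array([(u-c['cx'])/c['fx']*d,(v-c['cy'])/c['fy']*d,d])
    return np.array(c['R']).T@(X-np.array(c['t']))
def cloud(c):
    v,u=np.mgrid[0:420,0:560]; d=c['depth']
    X=np.stack([(u-c['cx'])/c['fx']*d,(v-c['cy'])/c['fy']*d,d],-1)
    P=(X-np.array(c['t']))@np.array(c['R']); P[d<=0]=np.nan
    return P
def px(c,X):
    q=np.array(c['R'])@np.array(X,float)+np.array(c['t']); return q[0]/q[2]*c['fx']+c['cx'],q[1]/q[2]*c['fy']+c['cy']
E
python3 - <<'E'
from h import *
np.set_printoptions(precision=1,suppress=True)
print(state())
for n in ['top','scene']:
    c=camera(n); save(n+'0.png',c['img'])
    P=cloud(c)
    for t in ['carriage','knob_grip','bracket','backstop','push_face','stop_face','fixture','spare_bracket']:
        r=spot_in(c,t)
        print(n,t,[(round(x['p'],2),np.array(x['at']),w(c,*x['at'])) for x in r[:4]])
E
```

```text
pics
{'t': 0.0, 'qpos': array([-1.3,  0.3,  1.5,  0. ,  1.3, -0.1]), 'dq': array([ 0., -0., -0., -0.,  0.,  0.]), 'joint_efforts': array([  0. , -45.8, -25.2,   0. ,   0. ,   0. ]), 'ee_pos': array([ 211.9, -533.8,  230.4]), 'tcp_rot': array([-0. ,  1. ,  0.2, -0. ]), 'contact_force': array([-0.1, -0.3,  0.1]), 'torque': array([ 0. , -0. , -0.1]), 'opening': 0.9996619358562963}
top carriage [(0.95, array([303.4, 223.1]), array([556.3, -66.8,  53.3]))]
top knob_grip []
top bracket [(0.95, array([261.7, 219.6]), array([577. ,  84.7,  16.1])), (0.92, array([185.2, 289.1]), array([325.2, 359.3,   6.9])), (0.71, array([252. , 286.7]), array([332.7, 119.3,   5.6])), (0.55, array([172.2, 207.1]), array([628.3, 419.4,   4.2]))]
top backstop [(0.87, array([221.5, 214.4]), array([587.1, 227.4,  64.3])), (0.65, array([406.9, 243.5]), array([ 484.7, -444. ,   24.9]))]
top push_face [(0.87, array([300.8, 228.2]), array([535. , -56.4,  68.2]))]
top stop_face [(0.65, array([302.7, 227.7]), array([537.5, -63.4,  64. ]))]
top fixture [(0.89, array([275.2, 224.2]), array([553. ,  34.8,  51.2]))]
top s
[... 293 characters left out ...]
racket [(0.96, array([422.1, 256.1]), array([361.7, 352.4,  32.6])), (0.87, array([380.8, 331.7]), array([617.2, 419.4,   5.5])), (0.86, array([368. , 215.7]), array([347.9, 152. ,  42.2])), (0.7, array([295.1, 244.5]), array([565. ,  71.2,  17.1]))]
scene backstop [(0.85, array([328.6, 278.7]), array([618.2, 246.3,  56.9]))]
scene push_face [(0.84, array([269.5, 211.5]), array([556.1, -43.3,  63.1]))]
scene stop_face [(0.57, array([267.9, 213.8]), array([559.8, -46.5,  54.5]))]
scene fixture [(0.56, array([290.4, 252.8]), array([608.7,  97.6,  34.3])), (0.32, array([266.9, 215.3]), array([565.5, -44.5,  53.5]))]
scene spare_bracket [(0.97, array([192., 258.]), array([810.2, -77.2,  29.5]))]
```

View pics/top0.png

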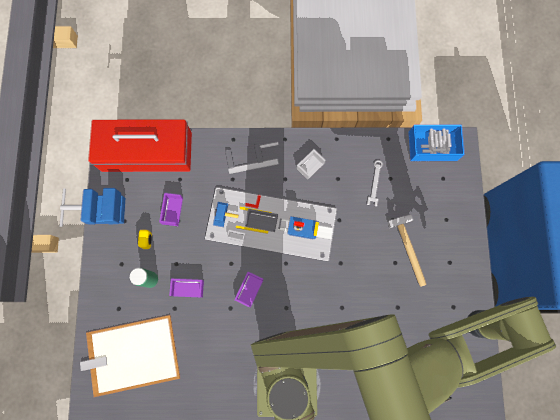

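View pics/scene0.png

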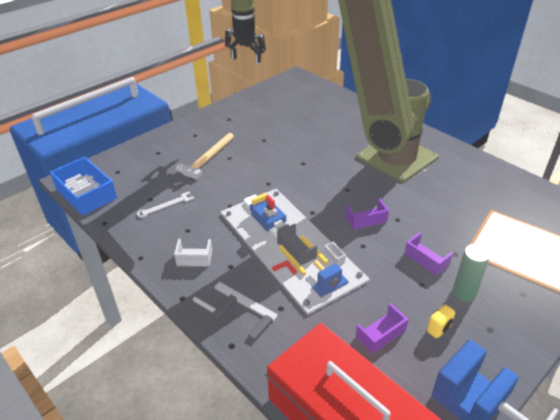

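The top view shows the fixture plate from about (205,240) to (338,205). On it are the carriage with the red knob at (300,226), the dark bracket at (262,220), the backstop at (221,214), the red square at (252,201) and the offcut at (236,237).

Bracket candidates are dark (262,220), purple (171,208), (186,288) and (249,290), and bright spare (310,163). I choose the dark one between the yellow guides on the fixture. Next is a close wrist view.

Run:
```python
from h import *
np.set_printoptions(precision=2,suppress=True)
c=camera('top'); P=cloud(c); im=c['img']
save('topcrop.png',cv2.resize(im[175:275,190:350],None,fx=5,fy=5,interpolation=cv2.INTER_CUBIC))
z=P[...,2]
m=np.zeros((420,560),bool); m[180:265,195:345]=True
s=im.astype(int)
light=m&(s.min(-1)>120)&(z>4)&(z<30)
n,l,st,ce=cv2.connectedComponentsWithStats(light.astype(np.uint8))
pts=P[light][:,:2]
r=cv2.minAreaRect(pts.astype(np.float32)); print(r, np.median(z[light]))
# red knob
red=m&(s[...,0]>150)&(s[...,1]<70)&(s[...,2]<70)
n,l,st,ce=cv2.connectedComponentsWithStats(red.astype(np.uint8))
for i in range(1,n):
    if st[i,4]>5: print('red',ce[i],st[i,4],np.nanmedian(P[l==i],0))
b=m&(s[...,2]>110)&(s[...,0]<70)
n,l,st,ce=cv2.connectedComponentsWithStats(b.astype(np.uint8))
for i in range(1,n):
    if st[i,4]>20: print('blue',ce[i],st[i,4],np.nanmedian(P[l==i],0))
```

```text
((572.95849609375, 57.0592041015625), (557.653564453125, 318.07354736328125), 89.77889251708984) 11.347733163443689
red [254.13 203.13] 61 [635.47 106.13  18.66]
red [298.52 223.72] 40 [543.57 -48.18 105.37]
blue [220.33 213.42] 209 [592.57 233.49  58.37]
blue [302.4  227.47] 317 [538.88 -71.87  50.73]
```

Run:
```python
from h import *
print(state()['tcp_rot'])
for a in [0.15]:
    print(inverse_kinematics([560,30,450],[0,1,0,0]), inverse_kinematics([555,-50,330],[0,1,0,0]))
```

```text
[3.18722553e-05 9.82212039e-01 1.87775156e-01 8.08585978e-06]
[-2.18001703e-02  2.00195038e-01  1.12489990e+00 -4.44089210e-16
  1.81649771e+00  1.54899616e+00] [-1.65649450e-01  2.22237501e-01  1.37844616e+00 -4.44089210e-16
  1.54090899e+00  1.40514688e+00]
```

View pics/topcrop.png

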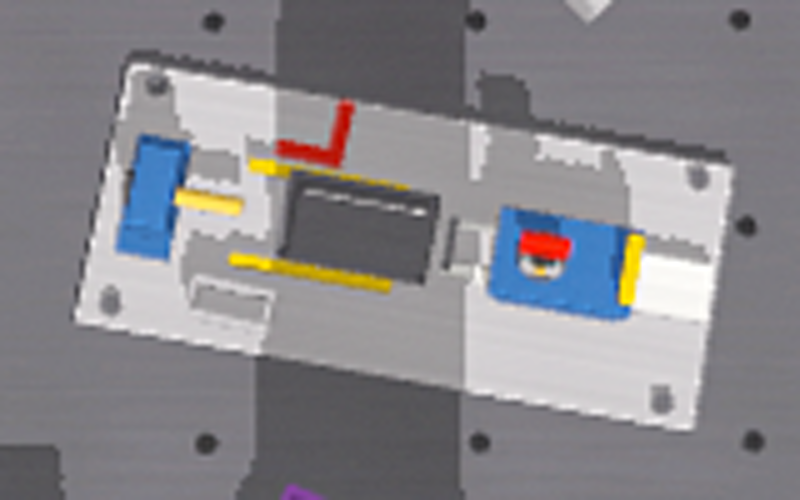

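```bash
cat >> h.py <<'E'
from scipy.spatial.transform import Rotation as Ro
def qdown(psi):
    """tool pointing down with tool y axis along world angle psi"""
    y=np.array([np.cos(psi),np.sin(psi),0]); z=np.array([0,0,-1.]); x=np.cross(y,z)
    q=Ro.from_matrix(np.stack([x,y,z],1)).as_quat(); return [q[3],q[0],q[1],q[2]]
E
python3 - <<'E'
from h import *
np.set_printoptions(precision=3,suppress=True)
c=camera('top')
R=np.array(c['R']);t=np.array(c['t'])
def onz(u,v,z):
    d=R.T@np.array([(u-c['cx'])/c['fx'],(v-c['cy'])/c['fy'],1]); o=-R.T@t
    return o+d*(z-o[2])/d[2]
cs=[onz(190+u/5-.4,175+v/5-.4,12) for u,v in [(128,62),(733,160),(695,430),(75,322)]]
cs=np.array(cs);print(cs, np.linalg.norm(np.roll(cs,-1,0)-cs,axis=1), cs.mean(0))
d=(cs[0]+cs[3]-cs[1]-cs[2])[:2]; yaw=np.arctan2(d[1],d[0])-np.pi/2; print('yaw',yaw)
for psi in (yaw,yaw+np.pi):
    q=inverse_kinematics([545,-50,330],qdown(psi)); print(psi,q)
E
```

```text
[[ 703.225  259.674   12.   ]
 [ 626.163 -192.418   12.   ]
 [ 424.98  -158.784   12.   ]
 [ 506.177  293.877   12.   ]] [458.613 203.976 459.887 199.994] [565.136  50.587  12.   ]
yaw -0.1731680984292998
-0.1731680984292998 [-0.169  0.207  1.398 -0.     1.536  0.004]
2.9684245551604933 None
```

Run:
```python
from h import *
np.set_printoptions(precision=2,suppress=True)
yaw=-0.173
movep([548,-20,330],qdown(yaw)); print(state()['t'],state()['ee_pos'])
c=camera('wrist'); save('wr1.png',cv2.resize(c['img'],None,fx=1.4,fy=1.4)); np.save('w1.npy',c,allow_pickle=True)
P=cloud(c)
for t in ['knob_grip','carriage','bracket','push_face','bracket_end','stop_face']:
    print(t,[(round(x['p'],2),np.array(x['at']),w(c,*x['at'])) for x in spot_in(c,t)[:3]])
```

```text
3.225 [547.9  -20.93 329.78]
knob_grip [(0.96, array([278.6, 195.2]), array([546.38, -41.46, 107.98]))]
carriage [(0.98, array([279.8, 191.8]), array([548.27, -37.84, 108.86])), (0.67, array([283.8, 194. ]), array([551.94, -40.98, 108.48]))]
bracket [(0.82, array([286.4,  56.9]), array([579.48,  94.52,  19.09])), (0.77, array([56.4, 64.6]), array([309.83, 134.37,   7.  ]))]
push_face [(0.92, array([280.7, 188.9]), array([549.7 , -34.96, 108.83]))]
bracket_end [(0.78, array([285. ,  58.4]), array([577.63,  93.23,  19.15])), (0.58, array([59.6, 63. ]), array([314.23, 135.38,   7.05])), (0.38, array([280.2, 190.9]), array([548.85, -36.84, 109.33]))]
stop_face [(0.93, array([285.7, 189.7]), array([554.63, -36.9 , 108.02]))]
```

View pics/wr1.png

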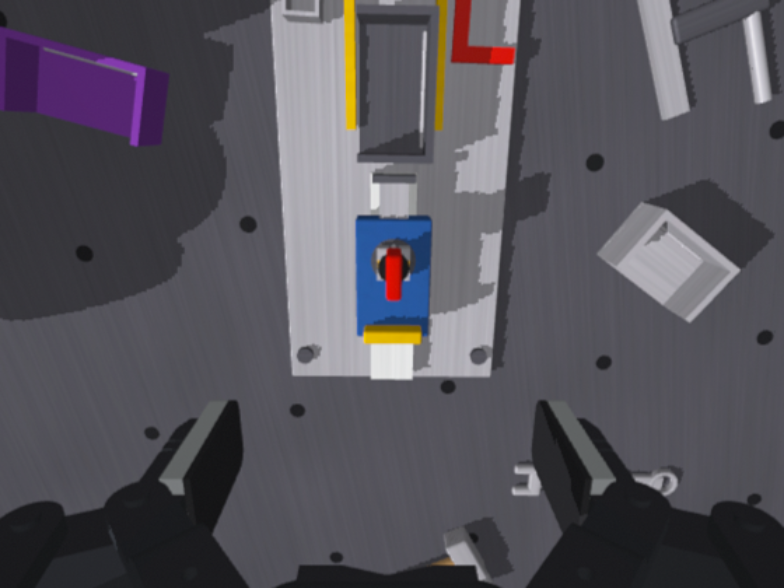

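The wrist view shows the blue carriage with the red wing at (393,272), the yellow tab at (392,335), and the dark bracket between the guides at (395,85). This is the right one. Next I measure it precisely.

Run:
```python
from h import *
np.set_printoptions(precision=2,suppress=True)
c=np.load('w1.npy',allow_pickle=True).item(); P=cloud(c); s=c['img'].astype(int); z=P[...,2]
yaw=-0.173
def st(n,m):
    m=m&np.isfinite(z); Q=P[m]; r=cv2.minAreaRect(Q[:,:2].astype(np.float32)); print(n,m.sum(),np.median(Q,0),r)
box=np.zeros(z.shape,bool); box[0:290,170:380]=1
red=box&(s[...,0]>130)&(s[...,1]<60)&(s[...,2]<60)
box2=box.copy(); box2[:150]=0
st('knob top',red&box2&(z>100))
yel=box2&(s[...,0]>150)&(s[...,1]>110)&(s[...,2]<80)
st('tab top',yel&(z>60))
blue=box2&(s[...,2]>90)&(s[...,0]<70)
st('car top',blue&(abs(z-52)<5))
dark=box.copy(); dark[120:]=0; 
st('bracket top',dark&(s.max(-1)<110)&(z>35)&(z<55)&(P[...,0]>520)&(P[...,0]<640))
light=(s.min(-1)>100)&(z>5)&(z<20)&(P[...,0]>400)&(P[...,0]<700); st('plate',light)
```

```text
knob top 314 [547.86 -43.96 108.34] ((547.8424072265625, -44.768333435058594), (33.81746292114258, 9.51458740234375), 80.2029800415039)
tab top 327 [ 536.68 -107.79   69.69] ((541.8587646484375, -79.007568359375), (69.16819763183594, 48.12763977050781), 79.94608306884766)
car top 3042 [546.08 -61.98  52.66] ((545.4544677734375, -62.056060791015625), (103.91039276123047, 63.01467514038086), 79.6883316040039)
bracket top 392 [589.48 132.3   44.41] ((557.945068359375, 96.41149139404297), (110.33104705810547, 83.26856231689453), 79.84396362304688)
plate 27472 [539.28   7.    12.61] ((550.5198974609375, -123.60061645507812), (582.2242431640625, 242.7662811279297), 87.69221496582031)
```

Run:
```python
from h import *
np.set_printoptions(precision=2,suppress=True)
yaw=-0.1743; q=qdown(yaw)
k=np.array([547.7,-44.7])
move_gripper(0.45,50)
movep([*k,140],q)
print(state()['ee_pos'])
r=servo_line([*k,82],rate=80,until_force=8); s=state(); print('down',r,s['ee_pos'],s['contact_force'],s['t'])
if not r:
    move_gripper(0,50); s=state(); print('grip',s['opening'],s['contact_force'],s['ee_pos'],s['t'])
c=camera('scene'); save('s1.png',cv2.resize(c['img'][150:270,200:340],None,fx=5,fy=5))
```

```text
[548.99 -44.81 140.93]
down False [548.16 -44.75  82.36] [ 0.72 -0.01 -0.25] 5.7667
grip 0.12980421416992924 [ 0.44 -0.23  3.3 ] [548.53 -44.82  82.74] 6.1167
```

View pics/s1.png

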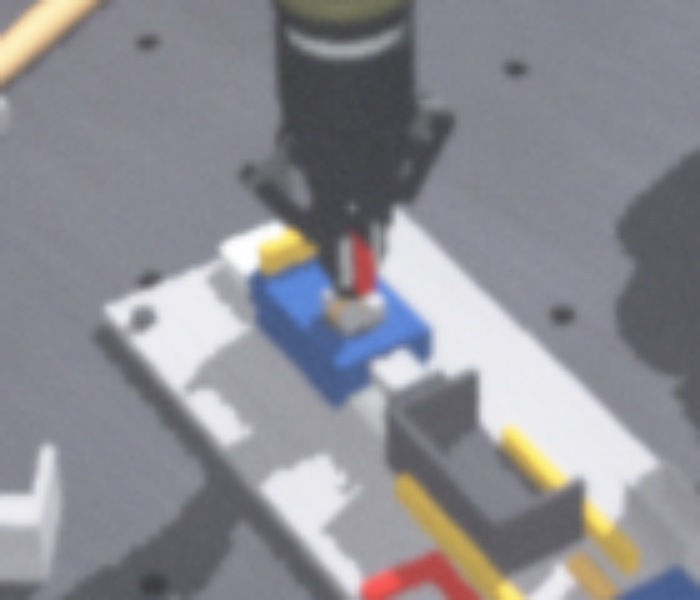

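The fingers hold the red wing at crop (360,265). The opening of about 11 mm matches the 12 mm wing. Next I lift.

Run:
```python
from h import *
np.set_printoptions(precision=2,suppress=True)
k=np.array([547.9,-44.7])
for z in (87,92,97.5):
    servo_line([*k,z],rate=40); s=state(); print(s['ee_pos'],s['contact_force'],s['torque'],s['opening'],s['t'])
c=camera('scene'); save('s2.png',cv2.resize(c['img'][150:270,200:340],None,fx=5,fy=5))
```

```text
[548.33 -44.79  86.47] [ 3.52 -0.27 -8.58] [-0.11 -0.75 -0.01] 0.1358881055104015 6.4417
[548.27 -44.78  91.47] [  5.91  -0.31 -11.33] [-0.15 -1.05 -0.04] 0.12964632459571607 6.7167
[548.2  -44.77  96.76] [  6.28  -1.66 -13.85] [-0.18 -1.13  0.03] 0.1294271124516121 7.0083
```

View pics/s2.png

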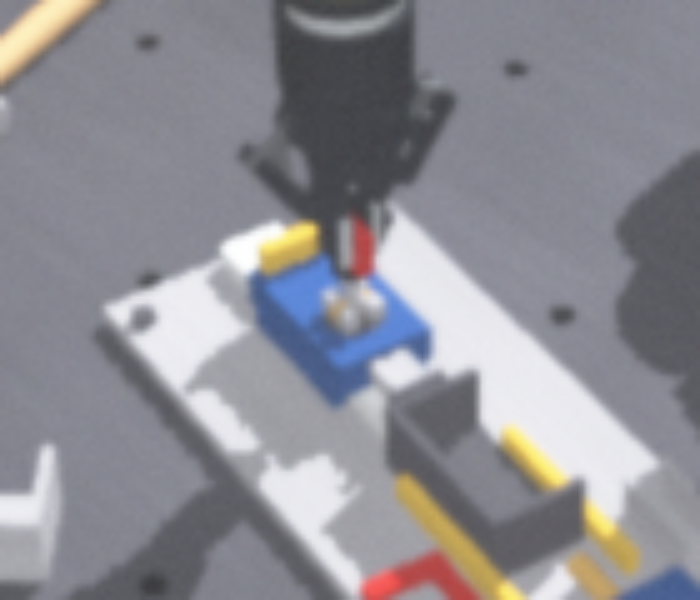

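Run:
```python
from h import *
np.set_printoptions(precision=2,suppress=True)
k=np.array([548.8,-44.7]); yaw=-0.1743
servo_line([*k,98.7],rate=30); s=state(); print(s['ee_pos'],s['contact_force'],s['qpos'][5])
for a in np.linspace(0,np.pi/2,7)[1:]:
    servo_line([*k,98.7],frame=qdown(yaw+a),rate=60); s=state(); print(round(a,2),s['ee_pos'],s['contact_force'],s['torque'],s['qpos'][5],s['t'])
c=camera('scene'); save('s3.png',cv2.resize(c['img'][150:270,200:340],None,fx=5,fy=5))
```

```text
[548.32 -44.73  97.76] [  4.81  -1.99 -14.53] 0.016323186432199988
0.26 [548.33 -44.73  98.24] [  4.62  -2.2  -14.94] [-0.3  -0.9  -0.01] -0.24293266919793244 7.7167
0.52 [548.38 -44.76  98.47] [  4.45  -1.78 -15.24] [-0.37 -0.84 -0.01] -0.5034824936703931 8.125
0.79 [548.39 -44.75  98.55] [  4.02  -2.39 -14.14] [-0.4  -0.75  0.02] -0.764762051984309 8.5333
1.05 [548.44 -44.75  98.57] [  1.93  -2.67 -15.11] [-0.39 -0.66  0.04] -1.0264613330839147 8.9417
1.31 [548.5  -44.74  98.61] [  3.23  -2.55 -15.12] [-0.46 -0.57  0.05] -1.2881821100203494 9.35
1.57 [548.55 -44.71  98.64] [  3.    -2.66 -14.97] [-0.47 -0.57 -0.01] -1.5499537745716245 9.7583
```

View pics/s3.png

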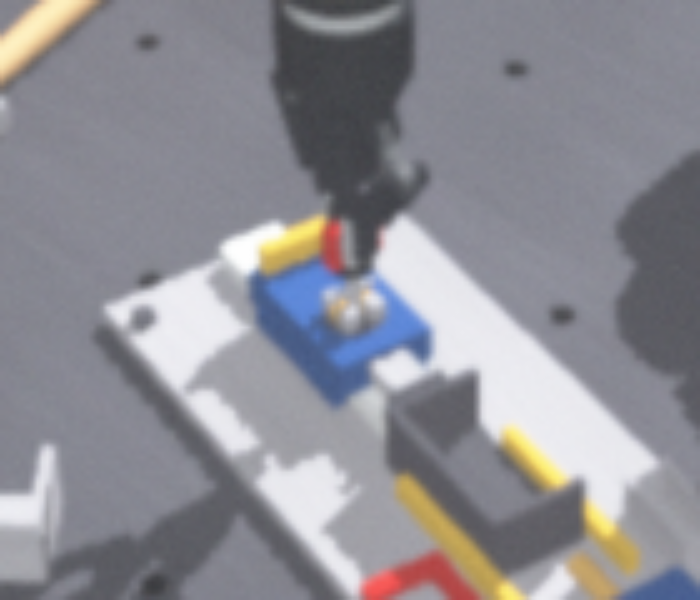

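The wing now lies across the slide direction. I lower it into the notch and watch for the height at which the spring load is taken over: about 91 means the notch, about 94.5 means a land.

Run:
```python
from h import *
np.set_printoptions(precision=2,suppress=True)
k=np.array([548.8,-44.7])
for z in (96.5,94.5,93,92,91.2,90.6):
    servo_line([*k,z],rate=20); s=state(); print(z,s['ee_pos'],s['contact_force'],s['torque'],s['t'])
```

```text
96.5 [548.59 -44.73  96.39] [  1.71  -1.55 -13.62] [-0.5  -0.42  0.03] 10.0667
94.5 [548.6  -44.74  94.46] [  2.13  -1.59 -13.9 ] [-0.53 -0.3  -0.04] 10.3167
93 [548.62 -44.7   92.99] [  1.41  -3.01 -11.92] [-0.53 -0.24 -0.06] 10.5667
92 [548.66 -44.69  91.99] [  0.79  -2.75 -11.59] [-0.48 -0.14 -0.06] 10.8167
91.2 [548.7  -44.73  91.24] [ -0.18  -3.52 -11.36] [-0.58 -0.11  0.05] 11.0667
90.6 [548.73 -44.7   91.06] [-1.27 -3.1  -6.07] [-0.54  0.17  0.01] 11.3167
```

It seats at about 91, so it is in the notch. I release, withdraw and look.

Run:
```python
from h import *
np.set_printoptions(precision=2,suppress=True)
k=np.array([548.8,-44.7]); yaw=-0.1743
servo_line([*k,90.0],rate=20); print(state()['ee_pos'],state()['contact_force'])
move_gripper(0.4); s=state(); print(s['opening'],s['contact_force'],s['ee_pos'])
servo_line([*k,160],rate=150)
u=np.array([np.sin(-yaw),np.cos(yaw)])
p=k-u*50
movep([*p,290],qdown(yaw)); move_gripper(0.0,50)
c=camera('wrist'); save('wr2.png',cv2.resize(c['img'],None,fx=1.4,fy=1.4)); np.save('w2.npy',c,allow_pickle=True)
P=cloud(c); z=P[...,2]; s=c['img'].astype(int)
def st(n,m):
    m=m&np.isfinite(z)
    Q=P[m]; print(n,m.sum(),np.median(Q,0),cv2.minAreaRect(Q[:,:2].astype(np.float32)))
st('knob',(s[...,0]>130)&(s[...,1]<60)&(s[...,2]<60)&(z>95))
st('tab',(s[...,0]>150)&(s[...,1]>110)&(s[...,2]<80)&(z>65)&(z<75))
st('car',(s[...,2]>90)&(s[...,0]<70)&(abs(z-52)<5)&(P[...,1]<40))
print(state()['t'])
```

```text
[548.83 -44.73  90.89] [-3.36 -2.67  2.67]
0.40068973364334076 [-0.55  0.04 -0.22] [549.52 -44.44  90.23]
knob 524 [548.1  -45.4  116.43] ((548.085693359375, -45.394935607910156), (11.059199333190918, 34.39850997924805), 80.07122039794922)
tab 493 [ 535.65 -108.21   69.6 ] ((536.4844970703125, -108.13799285888672), (11.259400367736816, 48.70344543457031), 79.42497253417969)
car 4688 [548.47 -67.94  52.6 ] ((664.493408203125, -260.7373046875), (113.37129974365234, 578.2532348632812), 31.00836944580078)
14.3333
```

View pics/wr2.png

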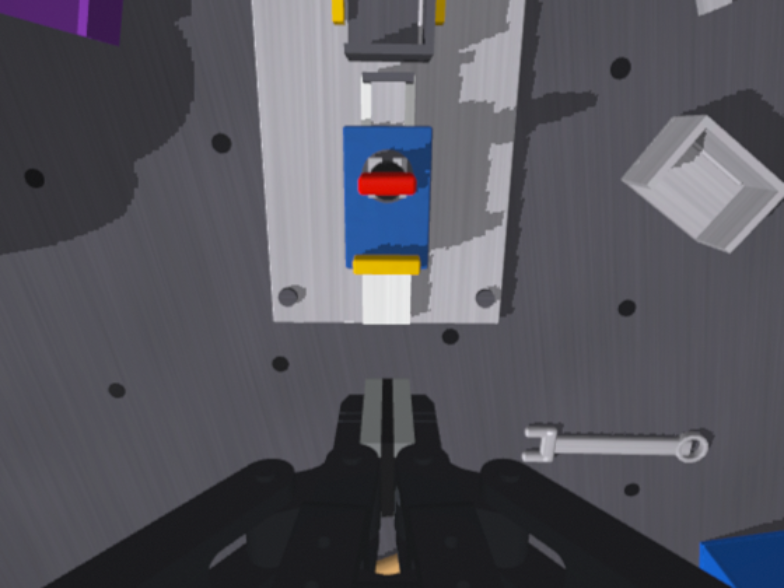

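The plunger is retracted: knob top at 116.4 is a lift of about 8.3 mm, and the wing lies across at (387,184). The next step is to press the tab slowly from behind with closed fingers.

Run:
```python
from h import *
np.set_printoptions(precision=2,suppress=True)
yaw=-0.1743; u=np.array([np.sin(-yaw),np.cos(yaw)]); f=np.array([548.2,-45.3])-70*u
pos=lambda s:[*(f+u*s),46.]
movep([*(f-u*32),120],qdown(yaw))
servo_line(pos(-32),rate=100,until_force=8)
servo_line(pos(-16),rate=25,until_force=6); s=state(); print(s['ee_pos'],s['contact_force'],s['t'])
f0=s['contact_force'][:2]@u
r=servo_line(pos(70),rate=10,until_force=12); s=state()
print(r,s['ee_pos'],(s['ee_pos'][:2]-f)@u,s['contact_force'],s['contact_force'][:2]@u-f0,s['t'])
c=camera('top'); save('t3.png',cv2.resize(c['img'][175:275,190:350],None,fx=5,fy=5))
c=camera('scene'); save('s4.png',cv2.resize(c['img'][170:310,200:380],None,fx=4,fy=4))
```

```text
[ 533.29 -129.98   45.97] [-0.95 -0.32  0.35] 16.7583
True [541.61 -83.55  45.77] 31.18456160617677 [0.38 0.09 0.29] 0.6367062022293073 21.4667
```

View pics/t3.png

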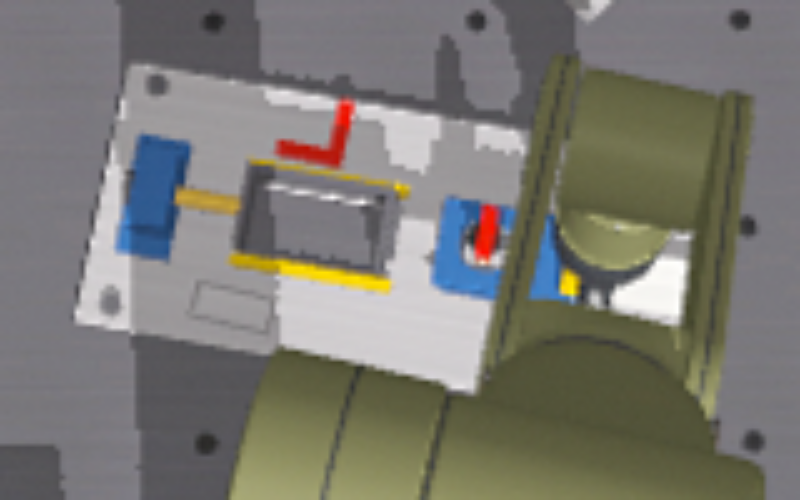

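View pics/s4.png

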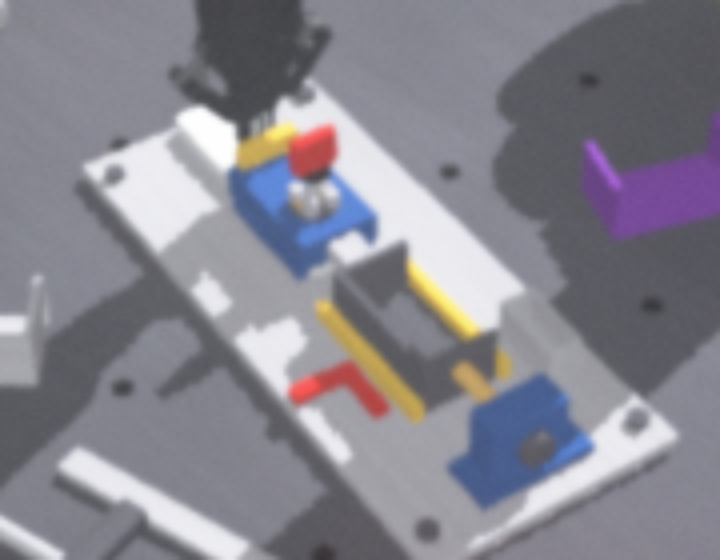

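The wing stayed across. The bracket has moved to or near the screw tip at crop (240,205), but the force relaxed after the trigger. I go on more slowly, logging each step.

Run:
```python
from h import *
np.set_printoptions(precision=2,suppress=True)
yaw=-0.1743; u=np.array([np.sin(-yaw),np.cos(yaw)]); f=np.array([548.2,-45.3])-70*u
pos=lambda s:[*(f+u*s),46.]
f0=-0.5
s0=(state()['ee_pos'][:2]-f)@u; x=s0
for i in range(10):
    x+=0.6
    r=servo_line(pos(x),rate=4,until_force=14); s=state(); F=s['contact_force'][:2]@u
    print(r,round(x,2),round((s['ee_pos'][:2]-f)@u,2),round(F,2),s['t'])
    if r or F<-14: break
```

```text
False 31.65 31.24 -3.7 22.125
False 32.25 31.22 -6.53 22.425
False 32.85 31.23 -8.28 22.725
False 33.45 31.24 -10.46 23.025
False 34.05 31.27 -12.14 23.325
False 34.65 31.27 -14.35 23.625
```

Run:
```python
from h import *
np.set_printoptions(precision=2,suppress=True)
yaw=-0.1743; u=np.array([np.sin(-yaw),np.cos(yaw)]); f=np.array([548.2,-45.3])-70*u
pos=lambda s:[*(f+u*s),46.]
x=34.65
for i in range(4):
    x+=0.6
    servo_line(pos(x),rate=4,until_force=8); s=state(); F=s['contact_force'][:2]@u
    print(round(x,2),round((s['ee_pos'][:2]-f)@u,2),round(F,2),s['contact_force'],s['t'])
    if F<-20: break
hold(0.5); print(state()['contact_force'][:2]@u)
# ease off slowly
for y in (33.5,32,31,29): servo_line(pos(y),rate=8); print(y,state()['contact_force'][:2]@u)
servo_line(pos(-10),rate=60)
servo_line([*(f-u*10),200],rate=150)
movep([*(f+u*40),330],qdown(yaw))
c=camera('wrist'); save('wr3.png',cv2.resize(c['img'],None,fx=1.4,fy=1.4)); np.save('w3.npy',c,allow_pickle=True)
P=cloud(c); z=P[...,2]; s=c['img'].astype(int)
def st(n,m):
    m=m&np.isfinite(z)
    Q=P[m]; print(n,m.sum(),np.median(Q,0),cv2.minAreaRect(Q[:,:2].astype(np.float32)))
st('knob',(s[...,0]>130)&(s[...,1]<60)&(s[...,2]<60)&(z>95))
st('tab',(s[...,0]>150)&(s[...,1]>110)&(s[...,2]<80)&(z>65)&(z<75))
print(state()['t'])
```

```text
35.25 31.29 -17.31 [ -3.58 -16.95  -2.87] 23.925
35.85 31.29 -19.47 [ -4.39 -18.99  -3.59] 24.225
36.45 31.32 -21.07 [ -4.37 -20.63  -3.72] 24.525
-21.205954964527223
33.5 -10.6700618531477
32 -6.517352624930776
31 -3.3852715613958577
29 -0.3533150385741043
knob 432 [555.6   -4.77 116.43] ((555.257568359375, -4.463568687438965), (10.818675994873047, 33.88779830932617), 80.51496124267578)
tab 435 [543.9  -66.89  69.6 ] ((543.8008422851562, -66.961181640625), (10.67898178100586, 48.34962463378906), 79.84344482421875)
29.2
```

View pics/wr3.png

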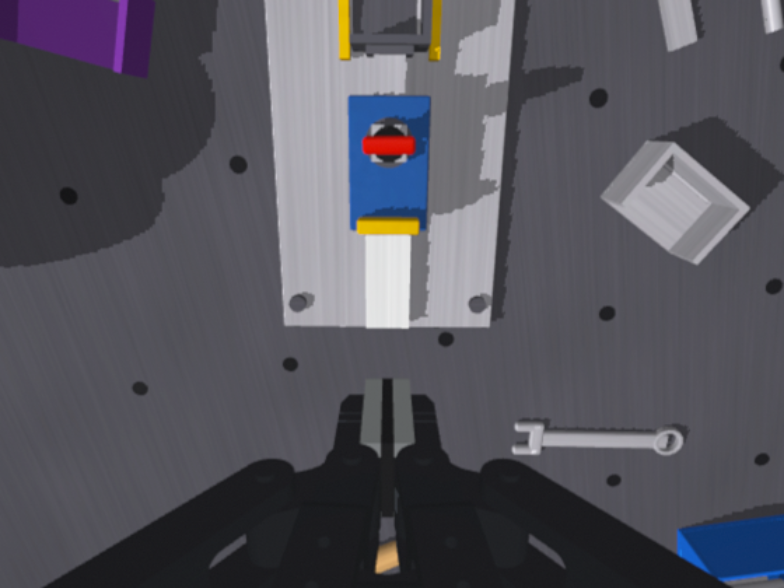

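The carriage has moved about 41 mm and its nose meets the bracket's near end at (390,50). The plunger is still at 116.4 and the wing is across. I check the screw end from above.

Run:
```python
from h import *
np.set_printoptions(precision=2,suppress=True)
yaw=-0.1743
movep([569,72,330],qdown(yaw))
c=camera('wrist'); save('wr4.png',cv2.resize(c['img'],None,fx=1.4,fy=1.4))
c=camera('scene'); save('s5.png',cv2.resize(c['img'][170:310,200:380],None,fx=4,fy=4)); print(state()['t'])
```

```text
29.95
```

View pics/wr4.png

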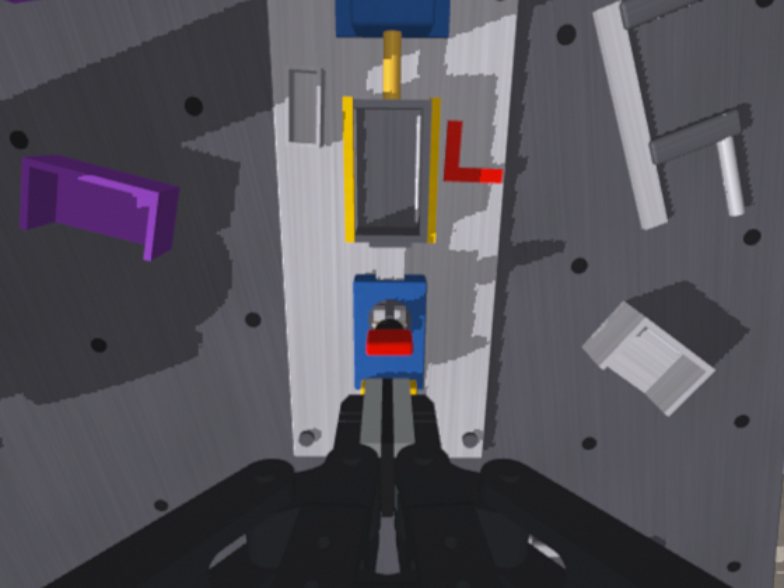

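View pics/s5.png

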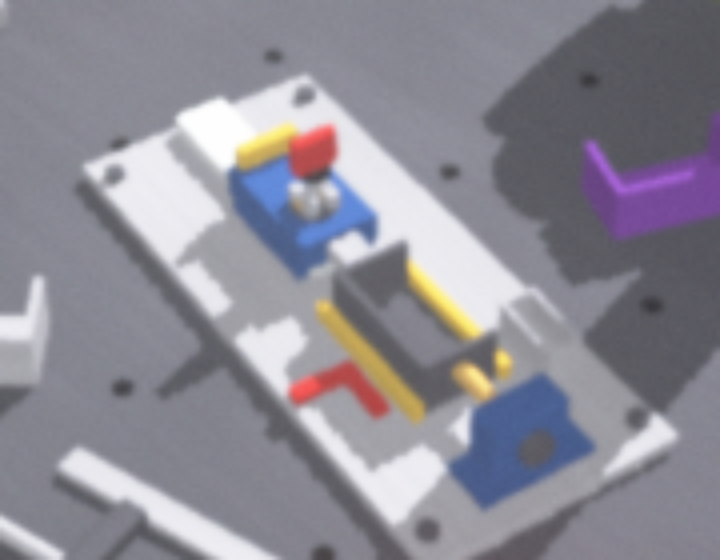

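The screw tip touches the bracket's far wall at (392,98), the stop nose touches its near end at (387,243), and the square and offcut have not been touched. Handing in.

```bash
python3 -c "
from plant import *
print(state()['contact_force'],state()['t']); print(hand_in())"
```

```text
[0.38670568 0.03591367 0.33959259] 29.95
the job is handed in; nothing more can be done
None
```

The job is done and handed in at 29.95 s of the allowed 72 s. The plunger is retracted by itself and the bracket is nipped between the stop and the brass screw.

- **Plunger:** I lifted the knob about 15 to 16 mm, turned it a quarter turn anticlockwise and let it down into the rest notch. It stayed there: the knob top measured 116.4 mm above the table both before and after the push (about 8.3 mm of lift; the notch is 8.5 mm), with the wing still across the slide.
- **Nip:** I pushed the tab about 41 mm with closed fingers at a mean 10 mm/s until the force changed by 12 N. I then pressed in 0.6 mm steps at 4 mm/s up to about 21 N at the tool. Position moved less than 0.1 mm while the force climbed, so it had gone solid. Allowing up to 9 N for sliding, that is roughly 12 N or more on the screw, over the 3 N needed and below the 30 N limit.
- **Last checks:** The pictures show the screw tip and the stop's nose both against the bracket, the square and offcut where they were, and the robot clear of everything.

**Less certain:**
- After the 12 N stop, the force reading had dropped to about 0.6 N. I took that as the arm relaxing when it stopped. I did not record the peak at that first contact.
- I could not measure how much force is left on the screw after letting go.

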